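# Close and bolt the coil winder's guard, then start it

## Task

Push the winder's hinged guard fully down over the bobbin, then push the bolt knob all the way along so that the bolt is thrown through the guard's loop, and only then press the start button (the small flat one, not the mushroom-headed stop button) right down and let it come up again. Do it all with the fingertips: grasp and lift nothing, do not shift the button boxes or press the stop button, and leave the bobbin in the winder and the other things on the bench where they are.

Things in the scene. Friction and masses are not known exactly. Their poses are not given: they have to be found in the camera images.
- winder: White bench-top coil winder, fixed, a box 220 (x) x 260 (y) x 85 mm high; origin at the centre of its underside, -x its front (towards the robot), z up; it may be turned by up to 0.25 rad. In its top is a well with the bobbin, covered by the guard when shut. The front strip of its top, 50 mm deep, is a flat deck that carries the bolt.
- guard (a joint): Guard angle: 0 = shut (flat on the winder), grows as it opens, 1.57 = upright; starts at 1.0 to 1.35. A flat panel, dark steel frame with clear window, 150 mm from hinge to free edge, 180 wide (winder's y), 8 thick, hinged on its far (+x) edge: it shuts as its free edge swings towards the robot and down. A stiff hinge (0.25 N m) holds it at any angle; it does not fall shut.
- guard_hinge (a point): Middle of the guard's hinge axis, in mid-thickness of the panel; it is at x +90, y 0, z +89 mm in the winder's frame. The axis runs along the winder's y.
- guard_edge (a point): Middle of the guard's free edge, mid-thickness, 150 mm from guard_hinge; a small steel loop sticks out 35 mm beyond it and has no contact. 89 mm above the bench when shut.
- bolt (a joint): Travel of the bolt in m: 0 = fully drawn, 0.04 = fully home (stop). It starts between 0 and 0.012, slides along the winder's +y, needs about 2 N, and stays where it is left.
- bolt_knob (a point): Top centre of the bolt's knob: an upright dark steel pin, 14 mm diameter, 42 tall, top 131 mm above the bench, foot 4 mm above the winder's front deck (at 85 mm). At x -83, y -75 mm + travel in the winder's frame. The 8 mm rod (axis 97 mm above the bench) runs from it to +y only; the deck on its -y side is clear.
- start_top (a point): Top centre of the start button: a flat black cap 28 mm in diameter, 68 mm above the bench, on top of a loose grey box 70 x 70 x 55 mm. The two button boxes stand one left and one right of the winder; which is which varies.
- start_button (a joint): Travel of the start button in m: 0 = up, 0.006 = fully down. A spring, 2 N at the top and 5 N fully down; it comes up by itself.
- start_box_mid (a point): Centre of the start button's box (28 mm above the bench); box loose, 0.8 kg.
- stop_top (a point): Top centre of the stop button: a black mushroom head 46 mm in diameter on a stem, 83 mm above the bench, on a loose grey box like the other.
- stop_button (a joint): Travel of the stop button in m: 0 = up, 0.006 = fully down. Must not be pressed.
- stop_box_mid (a point): Centre of the stop button's box (28 mm above the bench); box loose, 0.8 kg.
- bobbin_mid (a point): Centre of the pickup bobbin, 30 x 66 x 16 mm, black with copper winding, lying loose on the platen in the winder's well; leave it there.
- spare_bobbin_mid (a point): Loose bystander, leave alone: an identical bobbin, 30 x 66 x 16 mm, lying on the left (+y) strip of the winder's top beside the guard; the point is its centre.
- spool_mid (a point): Loose bystander, leave alone: copper wire spool, 64 mm diameter, 54 mm high; the point is its centre.
- screwdriver_mid (a point): Loose bystander, leave alone: screwdriver lying at the left, about 200 mm long; the point is at its middle, 12 mm above its underside.
- magnet_case_mid (a point): Loose bystander, leave alone: low grey tray 100 x 70 x 25 mm with two partitions; the point is its centre.
- pliers_mid (a point): Loose bystander, leave alone: pliers with blue handles, about 150 mm long, 12 mm high; the point is near the pivot.
There are look-alikes about, which are no part of the job. What is shaped like the part that bears stop_top but pink or red is not meant.

How it is judged:
By the outcome, as a careful person would: the job done as asked, in the order asked, and still so for the second after the job is handed in, with the robot touching nothing.
It also fails if it takes over 51 s, if anything falls off the work surface, if the arm or the gripper's body presses on something with over 40 N, if the wrist force passes 120 N, or if a joint passes its speed limit or range.

## Robot

A 6-joint arm with a two-finger parallel gripper is mounted at the origin on the work surface. World frame = base frame: x ahead of the robot, y to its left, z up, the work surface at z = 0. Lengths are in m, angles in rad, forces in N, time in s.
With the tool pointing down it reaches from about 0.425 to 0.95 m from the base axis. Payload 3.5 kg.
Tool frame: the origin (TCP) lies between the finger pads; the fingertips stand 14 mm ahead of it and the grasp point (between the pads) lies 5 mm behind it; z points along the fingers, y is the line along which they close (so a half turn about z gives the same grasp; the last joint's range is limited). The gripper opens to 85 mm and grips with 20 to 120 N. Pads are 22 mm wide; open, the fingers measure 114 mm over their backs; the gripper's body (76 mm by 85 mm) begins 54 mm behind the grasp point. The pads swing forward as they close: fully open they stand 13 mm farther back than shut.
Start: joints at [-1.389, 0.286, 1.577, -0, 1.279, -0.15], TCP at [0.22, -0.638, 0.245] pointing down, gripper open.
Joint ranges: [-2.77, 2.77], [-0.9, 2.22], [0.21, 2.48], [-1.53, 4.67], [0.24, 2.81], [-2.84, 2.84]. Speed limits (rad/s): [2.79, 2.79, 3.14, 3.14, 3.14, 3.14].

## Interface

Orientations are given as a unit quaternion [x, y, z, w].
In Python, from plant import * gives the robot as it stands.
- The arm moves only by the tool step_arm, never from a script. Its argument "commands" is a list of rows, each an object of numbers: "gripper": the gripper's target within -1 to 1 (shut at 1, half-way at 0, fully open at -1); "x", "y", "z": the shift along the tool's x, y, z in mm; "spin": the turn about the tool's z in degrees. A call has exactly 10 rows; each row shifts and turns the commanded pose from where the row before left it, along the tool's axes as they then stand; what a row does not reach is not made up. A row lasts 1/10 s, in which the tool goes at most 50 mm and 8.59 degrees, less where a joint would pass 70% of its speed; a pose out of reach is approached as far as the arm can. A call with a gripper value outside its range is refused whole. The fingers move at their own pace and stop on an object; "force" is the grip in N (left out, the last holds). Time passes only in rows, so rows that do not move let the fingers close, or fill a call up. It gives the time, the measured TCP pose, the force, the opening and the grip force at its end, in the units of the state.
- get_state(): the state, without advancing time (a new reading comes with each control period).
- read_camera(name): name is "scene" or "top" or "wrist"; returns a dict with "color" (384x512x3 uint8, red, green, blue), "z_map" (384x512 float32, m along the optical axis (not along the pixel's ray), 0 where there is no reading), "fx", "fy", "cx", "cy" (pixels), "distortion" ([k1, k2, p1, p2, k3] as OpenCV has them; the pictures are not rectified), "eye" and "attitude" of the camera in the world; the wrist camera has in their place "mount" (4x4, takes a point from camera to tool coordinates, whose origin is the TCP and whose axes are the flange's). Camera axes: x right, y up, looking along -z (the intrinsics and any distortion apply to the point x, -y, -z); pixel columns grow to the right and rows downward; lengths in m; the calibration is good to about 2 mm. A picture is of the moment at which its call begins: read the wrist's pose just before it.
- sign_off(): hands the job in; it is judged then, once.
The state is a dict: "time": time; "qpos": joint angles; "dq": joint speeds; "joint_efforts": joint torques, N m; "eef_pos": TCP position; "tcp_rot": TCP orientation; "contact_force": force on the tool from outside, world axes, zero at the start; "wrist_torque": the same for the moment, N m; "opening": opening from 0.0 (shut) to 1.0 (fully open); "finger_force": force on a finger pad.
Only numpy, scipy, OpenCV 4.12 (cv2) and the standard library are available. Lean on these libraries where they do the work, as an engineer would, in place of code of your own. Each camera call takes 0.05 s, during which the arm holds its last target. There are 200 camera calls.

## Working session

There is one attempt and no reset: what is moved stays moved. The work goes in short steps, Python scripts to look and compute and a tool call to move; the robot and the scene stay as the last step left them, time stands still between calls to the robot, and variables do not carry over. Pictures are saved under pics/ and viewed, at most 10 in all, crops included, and the job is handed in when it is done.

Besides the shell and the picture viewer there is one more tool, called in YAML: its name, and indented under it one key for each argument. step_arm: Moves the arm, as the interface text tells. Its arguments: {"type":"object","properties":{"commands":{"type":"array"},"force":{"type":"number"}},"required":["commands"]}

```bash
mkdir -p pics; cat > h.py <<'E'
from plant import *
import numpy as np, cv2
from scipy.spatial.transform import Rotation as R
def pts(c):
    h,w=c["z_map"].shape; u,v=np.meshgrid(np.arange(w),np.arange(h))
    K=np.array([[c["fx"],0,c["cx"]],[0,c["fy"],c["cy"]],[0,0,1]])
    p=cv2.undistortPoints(np.stack([u,v],-1).reshape(-1,1,2).astype(np.float64),K,np.array(c["distortion"],float)).reshape(h,w,2)
    z=c["z_map"]; P=np.stack([p[...,0]*z,-p[...,1]*z,-z],-1)
    A=np.array(c["attitude"]); A=R.from_quat(A).as_matrix() if A.size==4 else A.reshape(3,3)
    P=P@A.T+np.array(c["eye"]); P[z==0]=np.nan
    return P
E
python3 - <<'E'
from h import *
for n in("top","scene"):
    c=read_camera(n); cv2.imwrite(f"pics/{n}.png",cv2.resize(c["color"][...,::-1],(768,576)))
    np.savez(f"{n}.npz",P=pts(c),c=c["color"]); print(n,c["eye"],c["attitude"])
s=get_state();print(s)
E
```

```text
top [0.37664289 0.00604613 1.35863753] [ 0.04489544 -0.0471154  -0.69909654  0.71205938]
scene [ 1.14368707 -0.4876637   0.86288507] [0.35291032 0.17248602 0.40207161 0.82706789]
{'time': 0.1, 'qpos': array([-1.38899706e+00,  2.87089739e-01,  1.57808992e+00, -2.53461859e-05,
        1.27864049e+00, -1.49986057e-01]), 'dq': array([ 0.00061679, -0.0023627 , -0.00344954, -0.00211827,  0.0013921 ,
       -0.00179914]), 'joint_efforts': array([ 7.14792550e-04, -4.07296443e+01, -2.93695968e+01, -1.02808899e-04,
        3.44017666e-03,  7.92074758e-06]), 'eef_pos': array([ 0.21979071, -0.63758074,  0.24404493]), 'tcp_rot': array([ 9.86270124e-01,  1.65136315e-01, -2.98457092e-05, -1.11341666e-03]), 'contact_force': array([ 0.40794287, -0.178959  , -0.0770609 ]), 'wrist_torque': array([0.01830206, 0.03227469, 0.01032255]), 'finger_force': 0.0, 'opening': 0.9982011657897355}
```

View pics/top.png

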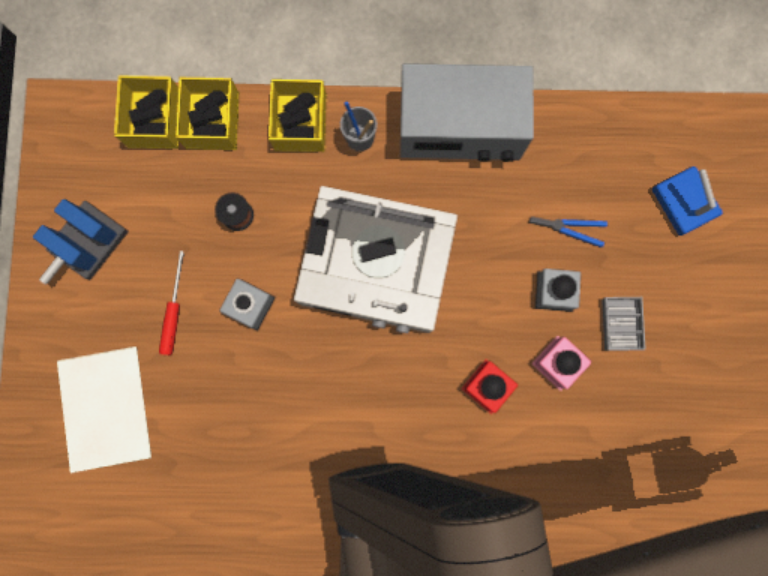

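View pics/scene.png

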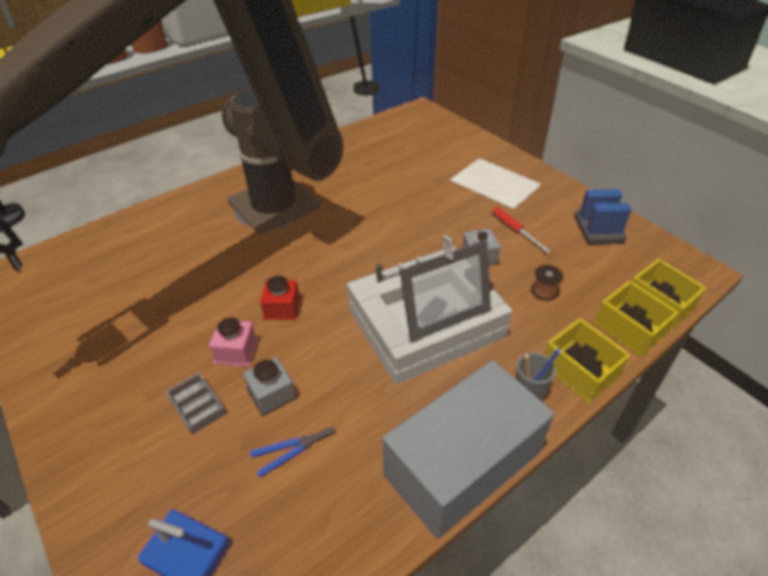

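The top view shows the winder at (375,258), slightly turned, with its guard's edge near (380,212), the knob near (402,308) and a keeper at (352,297). The start button is on the left box at (243,302). The grey stop box is at (560,290), and the red and pink look-alikes are at (490,387) and (567,362).

```bash
python3 - <<'E'
from h import *
d=np.load("top.npz");P=d["P"];c=d["c"].astype(int)
def reg(u0,v0,u1,v1):
    m=np.zeros(P.shape[:2],bool); m[int(v0/1.5):int(v1/1.5),int(u0/1.5):int(u1/1.5)]=1; return m
# winder top
m=reg(285,175,470,345)&(abs(P[...,2]-.085)<.006)&(c.min(-1)>120)
q=P[m]; print("topz",np.median(q[:,2]),m.sum())
rc=cv2.minAreaRect(q[:,:2].astype(np.float32)); print(rc, cv2.boxPoints(rc))
# knob, start, guard
m=reg(385,290,420,325); k=P[m]; kk=k[k[:,2]>.112]; print("knob",len(kk),np.nanmean(kk,0),np.nanmax(k[:,2]))
m=reg(330,280,370,315); k=P[m]; kk=k[k[:,2]>.1]; print("keeper",len(kk),kk.mean(0) if len(kk) else 0)
m=reg(225,285,262,322)&(c.max(-1)<70); k=P[m]; kk=k[k[:,2]>.055]; print("start cap",len(kk),np.median(kk,0),kk.mean(0))
m=reg(215,270,280,335); k=P[m]; kk=k[(abs(k[:,2]-.055)<.006)]; print("box",cv2.minAreaRect(kk[:,:2].astype(np.float32)))
m=reg(310,180,450,240); k=P[m]; kk=k[k[:,2]>.17]; print("guard hi",len(kk),kk.max(0),kk.min(0)); 
d=np.load("scene.npz");S=d["P"].reshape(-1,3);C=d["c"].reshape(-1,3).astype(int)
np.save("S.npy",S)
w=S[(S[:,0]>.4)&(S[:,0]<.8)&(abs(S[:,1])<.2)&(S[:,2]>.1)]
for z in np.arange(.1,.28,.01):
    a=w[abs(w[:,2]-z)<.005]
    if len(a):print(round(z,3),len(a),a.min(0).round(3)[:2],a.max(0).round(3)[:2],np.median(a,0).round(3)[:2])
E
```

```text
topz 0.08411587035379786 3540
((0.5871967673301697, 0.04216177761554718), (0.2591038942337036, 0.22009526193141937), 78.88899230957031) [[ 0.45424587 -0.06375447]
 [ 0.6702156  -0.10616913]
 [ 0.72014767  0.14807802]
 [ 0.5041779   0.19049269]]
knob 23 [ 0.49231282 -0.00834633  0.12908117] 0.13517113194966002
keeper 14 [0.5103565  0.08274663 0.10700077]
start cap 64 [0.50069408 0.2836749  0.06686534] [0.50016884 0.28409101 0.06703064]
box ((0.5019832849502563, 0.285908043384552), (0.06976262480020523, 0.06976495683193207), 63.659664154052734)
guard hi 358 [0.66968873 0.12158262 0.27296793] [ 0.61325276 -0.05572817  0.17026569]
0.1 119 [ 0.492 -0.066] [0.692 0.159] [0.667 0.021]
0.11 228 [ 0.491 -0.066] [0.691 0.111] [0.667 0.019]
0.12 195 [ 0.491 -0.064] [0.687 0.113] [0.666 0.017]
0.13 206 [ 0.486 -0.172] [0.8   0.111] [0.661 0.009]
0.14 185 [ 0.636 -0.064] [0.682 0.113] [0.66  0.021]
0.15 197 [ 0.636 -0.063] [0.678 0.113] [0.657 0.022]
0.16 183 [ 0.636 -0.063] [0.676 0.116] [0.653 0.02 ]
0.17 203 [ 0.63  -0.061] [0.672 0.116] [0.65  0.022]
0.18 195 [ 0.623 -0.061] [0.669 0.115] [0.648 0.023]
0.19 198 [ 0.624 -0.061] [0.668 0.115] [0.644 0.022]
0.2 202 [ 0.618 -0.061] [0.663 0.116] [0.641 0.024]
0.21 184 [ 0.617 -0.059] [0.659 0.119] [0.639 0.021]
0.22 208 [ 0.616 -0.06 ] [0.656 0.119] [0.637 0.023]
0.23 253 [ 0.612 -0.058] [0.654 0.119] [0.633 0.024]
0.24 24 [ 0.624 -0.026] [0.651 0.113] [0.636 0.033]
0.25 13 [0.627 0.029] [0.65  0.036] [0.645 0.032]
0.26 16 [0.624 0.029] [0.647 0.038] [0.641 0.033]
0.27 15 [0.622 0.03 ] [0.643 0.036] [0.634 0.033]
```

step_arm:
  commands:
    - {"gripper":1,"z":-20,"spin":7.53}
    - {"gripper":1,"z":-20,"spin":7.53}
    - {"gripper":1,"z":-20,"spin":7.53}
    - {"gripper":1,"z":-20,"spin":7.53}
    - {"gripper":1,"x":16,"y":-37}
    - {"gripper":1,"x":16,"y":-37}
    - {"gripper":1,"x":16,"y":-37}
    - {"gripper":1,"x":16,"y":-37}
    - {"gripper":1,"x":16,"y":-37}
    - {"gripper":1,"x":16,"y":-37}

```text
invalid input
```

step_arm:
  commands:
    - {"gripper":1,"x":16,"y":-37}
    - {"gripper":1,"x":16,"y":-37}
    - {"gripper":1,"x":16,"y":-37}
    - {"gripper":1,"x":16,"y":-37}
    - {"gripper":1,"x":16,"y":-37}
    - {"gripper":1,"x":16,"y":-37}
    - {"gripper":1,"x":16,"y":-37}
    - {"gripper":1,"x":16,"y":-37}
    - {"gripper":1,"x":16,"y":-37}
    - {"gripper":1,"x":16,"y":-37}

```text
invalid input
```

```bash
cat >> h.py <<'E'
C0=np.array([.5872,.0422]);TH=-.1939
def W(p):
    d=np.array(p)[:2]-C0; return np.array([d[0]*np.cos(TH)+d[1]*np.sin(TH),-d[0]*np.sin(TH)+d[1]*np.cos(TH),p[2]])*1000
def where():
    s=get_state(); M=R.from_quat(s["tcp_rot"]).as_matrix()
    print("t",round(s["time"],2),"W mm",W(s["eef_pos"]).round(1),"yawerr deg",np.degrees(np.arctan2(M[1,0],M[0,0])-TH).round(2),"toolz",M[:,2].round(3),"F",s["contact_force"].round(2),"open",s["opening"])
def snap(n,f,wh=(768,576)):
    c=read_camera(n); cv2.imwrite(f,cv2.resize(c["color"][...,::-1],wh)); return c
E
python3 -c "
from h import *
where()"
```

```text
t 0.1 W mm [-229.5 -737.8  244. ] yawerr deg 30.12 toolz [-0.     0.002 -1.   ] F [ 0.41 -0.18 -0.08] open 0.9982011657897355
```

step_arm:
  commands:
    - {"gripper":1,"x":0,"y":0,"z":-20,"spin":7.53}
    - {"gripper":1,"x":0,"y":0,"z":-20,"spin":7.53}
    - {"gripper":1,"x":0,"y":0,"z":-20,"spin":7.53}
    - {"gripper":1,"x":0,"y":0,"z":-20,"spin":7.53}
    - {"gripper":1,"x":16,"y":-37,"z":0,"spin":0}
    - {"gripper":1,"x":16,"y":-37,"z":0,"spin":0}
    - {"gripper":1,"x":16,"y":-37,"z":0,"spin":0}
    - {"gripper":1,"x":16,"y":-37,"z":0,"spin":0}
    - {"gripper":1,"x":16,"y":-37,"z":0,"spin":0}
    - {"gripper":1,"x":16,"y":-37,"z":0,"spin":0}

```text
time: 1.1
eef_pos: [0.3574, -0.4371, 0.3247]
tcp_rot: [0.995, -0.097, -0.0, -0.0]
contact_force: [0.2, 1.1, 0.6]
opening: -0.0
finger_force: 0.0
```

step_arm:
  commands:
    - {"gripper":1,"x":16,"y":-37,"z":0,"spin":0}
    - {"gripper":1,"x":16,"y":-37,"z":0,"spin":0}
    - {"gripper":1,"x":16,"y":-37,"z":0,"spin":0}
    - {"gripper":1,"x":16,"y":-37,"z":0,"spin":0}
    - {"gripper":1,"x":16,"y":-37,"z":0,"spin":0}
    - {"gripper":1,"x":16,"y":-37,"z":0,"spin":0}
    - {"gripper":1,"x":16,"y":-37,"z":0,"spin":0}
    - {"gripper":1,"x":16,"y":-37,"z":0,"spin":0}
    - {"gripper":1,"x":16,"y":-37,"z":0,"spin":0}
    - {"gripper":1,"x":16,"y":-37,"z":0,"spin":0}

```text
time: 2.1
eef_pos: [0.5857, -0.1049, 0.3247]
tcp_rot: [0.995, -0.097, -0.0, -0.0]
contact_force: [0.4, -0.3, 0.5]
opening: -0.002
finger_force: 0.0
```

```bash
python3 -c "
from h import *
where()"
```

```text
t 2.1 W mm [  26.8 -144.7  324.7] yawerr deg 0.01 toolz [-0.001  0.    -1.   ] F [ 0.43 -0.27  0.5 ] open -0.0024010123070650428
```

step_arm:
  commands:
    - {"gripper":1,"x":17,"y":-36,"z":0,"spin":0}
    - {"gripper":1,"x":17,"y":-36,"z":0,"spin":0}
    - {"gripper":1,"x":17,"y":-36,"z":0,"spin":0}
    - {"gripper":1,"x":17,"y":-36,"z":0,"spin":0}
    - {"gripper":1,"x":0,"y":0,"z":0,"spin":0}
    - {"gripper":1,"x":0,"y":0,"z":24,"spin":0}
    - {"gripper":1,"x":0,"y":0,"z":24,"spin":0}
    - {"gripper":1,"x":0,"y":0,"z":24,"spin":0}
    - {"gripper":1,"x":0,"y":0,"z":24,"spin":0}
    - {"gripper":1,"x":0,"y":0,"z":0,"spin":0}

```text
time: 3.1
eef_pos: [0.6768, 0.0213, 0.2237]
tcp_rot: [0.995, -0.097, -0.005, 0.0]
contact_force: [-0.4, 0.5, -0.6]
opening: 0.003
finger_force: 0.0
```

```bash
python3 -c "
from h import *
where(); snap('scene','pics/a.png')
print('target corner+11 path, tip+14:')
for a in [1.29,1.2,1.1,1,.9,.8,.7,.6,.5,.4,.3,.2,.1,0]:
    print(a, round(90-130*np.cos(a)+4*np.sin(a)+11,1), round(89+130*np.sin(a)+4*np.cos(a)+14,1))"
```

```text
t 3.1 W mm [ 91.9  -3.3 223.7] yawerr deg -0.03 toolz [-0.01   0.001 -1.   ] F [-0.35  0.49 -0.58] open 0.0033876024037219963
target corner+11 path, tip+14:
1.29 68.8 229.0
1.2 57.6 225.6
1.1 45.6 220.7
1 34.1 214.6
0.9 23.3 207.3
0.8 13.3 199.0
0.7 4.1 189.8
0.6 -4.0 179.7
0.5 -11.2 168.8
0.4 -17.2 157.3
0.3 -22.0 145.2
0.2 -25.6 132.7
0.1 -28.0 120.0
0 -29.0 107.0
```

View pics/a.png

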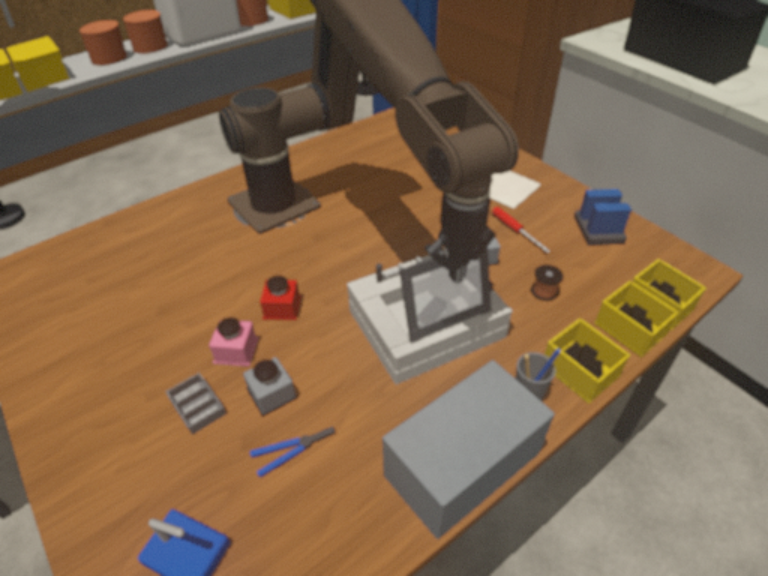

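step_arm:
  commands:
    - {"gripper":1,"x":-12,"y":0,"z":0,"spin":0}
    - {"gripper":1,"x":-14,"y":0,"z":0,"spin":0}
    - {"gripper":1,"x":-11,"y":0,"z":3,"spin":0}
    - {"gripper":1,"x":-12,"y":0,"z":5,"spin":0}
    - {"gripper":1,"x":-11.5,"y":0,"z":6,"spin":0}
    - {"gripper":1,"x":-11,"y":0,"z":7,"spin":0}
    - {"gripper":1,"x":-10,"y":0,"z":8,"spin":0}
    - {"gripper":1,"x":-9,"y":0,"z":9,"spin":0}
    - {"gripper":1,"x":-8,"y":0,"z":10,"spin":0}
    - {"gripper":1,"x":0,"y":0,"z":0,"spin":0}

```text
time: 4.15
eef_pos: [0.5814, 0.0408, 0.1799]
tcp_rot: [0.995, -0.097, -0.001, -0.0]
contact_force: [-0.6, 0.1, -1.0]
opening: 0.0
finger_force: 0.0
```

```bash
python3 -c "
from h import *
where(); snap('scene','pics/b.png')"
```

```text
t 4.15 W mm [ -5.4  -2.5 179.9] yawerr deg 0.0 toolz [-0.003  0.    -1.   ] F [-0.64  0.09 -1.04] open 0.00013804496299908218
```

View pics/b.png

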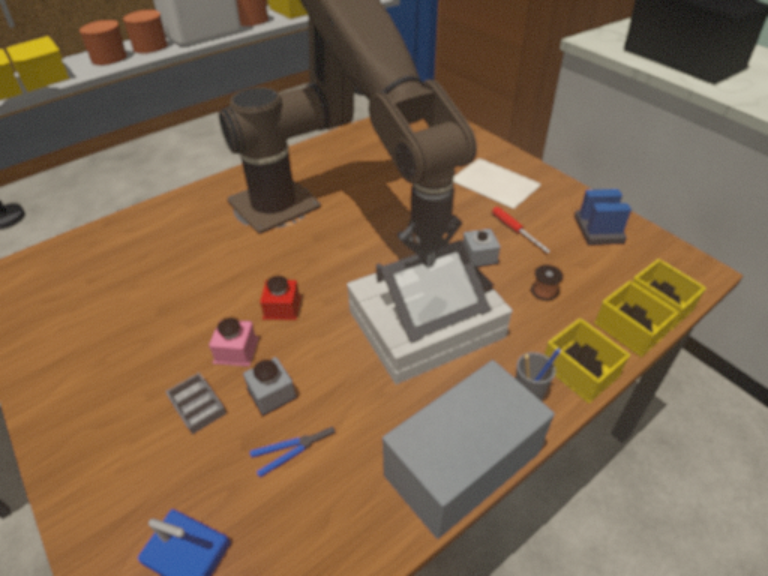

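The guard has followed the fingertip to about 0.6 rad: its edge is at (430,258), and nothing else has moved.

step_arm:
  commands:
    - {"gripper":1,"x":-7,"y":0,"z":11,"spin":0}
    - {"gripper":1,"x":-6,"y":0,"z":11.5,"spin":0}
    - {"gripper":1,"x":-5,"y":0,"z":12,"spin":0}
    - {"gripper":1,"x":-3.5,"y":0,"z":12.5,"spin":0}
    - {"gripper":1,"x":-2,"y":0,"z":12.5,"spin":0}
    - {"gripper":1,"x":0,"y":0,"z":10,"spin":0}
    - {"gripper":1,"x":0,"y":0,"z":3,"spin":0}
    - {"gripper":1,"x":0,"y":0,"z":2,"spin":0}
    - {"gripper":1,"x":0,"y":0,"z":0,"spin":0}
    - {"gripper":1,"x":0,"y":0,"z":0,"spin":0}

```text
time: 5.2
eef_pos: [0.5602, 0.0451, 0.1071]
tcp_rot: [0.995, -0.097, 0.0, -0.0]
contact_force: [-1.7, 0.2, 2.3]
opening: 0.006
finger_force: 1.1
```

```bash
python3 -c "
from h import *
where()"
```

```text
t 5.2 W mm [-27.1  -2.3 107.1] yawerr deg 0.0 toolz [ 0.  0. -1.] F [-1.75  0.21  2.3 ] open 0.0055898500806690855
```

step_arm:
  commands:
    - {"gripper":1,"x":0,"y":0,"z":2,"spin":0}
    - {"gripper":1,"x":0,"y":0,"z":2,"spin":0}
    - {"gripper":1,"x":0,"y":0,"z":0,"spin":0}
    - {"gripper":1,"x":0,"y":0,"z":0,"spin":0}
    - {"gripper":1,"x":0,"y":0,"z":0,"spin":0}
    - {"gripper":1,"x":0,"y":0,"z":0,"spin":0}
    - {"gripper":1,"x":0,"y":0,"z":0,"spin":0}
    - {"gripper":1,"x":0,"y":0,"z":0,"spin":0}
    - {"gripper":1,"x":0,"y":0,"z":0,"spin":0}
    - {"gripper":1,"x":0,"y":0,"z":0,"spin":0}

```text
time: 6.2
eef_pos: [0.5603, 0.0451, 0.1068]
tcp_rot: [0.995, -0.097, -0.001, 0.0]
contact_force: [-10.6, 0.6, 19.7]
opening: -0.001
finger_force: 9.9
```

step_arm:
  commands:
    - {"gripper":1,"x":0,"y":0,"z":-30,"spin":0}
    - {"gripper":1,"x":0,"y":0,"z":-40,"spin":0}
    - {"gripper":1,"x":0,"y":0,"z":-20,"spin":0}
    - {"gripper":1,"x":-18.5,"y":36,"z":0,"spin":0}
    - {"gripper":1,"x":-18.5,"y":36,"z":0,"spin":0}
    - {"gripper":1,"x":-18.5,"y":36,"z":0,"spin":0}
    - {"gripper":1,"x":0,"y":0,"z":0,"spin":0}
    - {"gripper":1,"x":0,"y":0,"z":20,"spin":0}
    - {"gripper":1,"x":0,"y":0,"z":20,"spin":0}
    - {"gripper":1,"x":0,"y":0,"z":0,"spin":0}

```text
time: 7.2
eef_pos: [0.4832, -0.0493, 0.15]
tcp_rot: [0.995, -0.097, -0.003, -0.001]
contact_force: [0.1, 0.6, 0.4]
opening: 0.0
finger_force: 0.0
```

```bash
python3 -c "
from h import *
where(); c=read_camera('scene');P=pts(c);k=np.nanargmin(0*P[...,0])
f=P.reshape(-1,3);w=np.array([W(p) for p in f])
m=(abs(w[:,0]+83)<12)&(w[:,1]>-80)&(w[:,1]<-20)&(w[:,2]>112)&(w[:,2]<136);print('knob',m.sum(),np.median(w[m],0))
m=(w[:,0]>-50)&(w[:,0]<80)&(abs(w[:,1])<80)&(w[:,2]>97);print('guard high pts',m.sum(),w[m].max(0) if m.any() else '')
im=c['color'][140:270,210:370,::-1]; cv2.imwrite('pics/c.png',cv2.resize(im,(738,600),interpolation=cv2.INTER_CUBIC))"
```

```text
t 7.2 W mm [ -84.5 -109.9  150. ] yawerr deg -0.01 toolz [-0.005  0.002 -1.   ] F [0.06 0.6  0.36] open 0.00016938730058859577
knob 27 [-79.63652399 -72.9431841  127.40221353]
guard high pts 138 [-27.5519286  -59.58864529 418.83289769]
```

View pics/c.png

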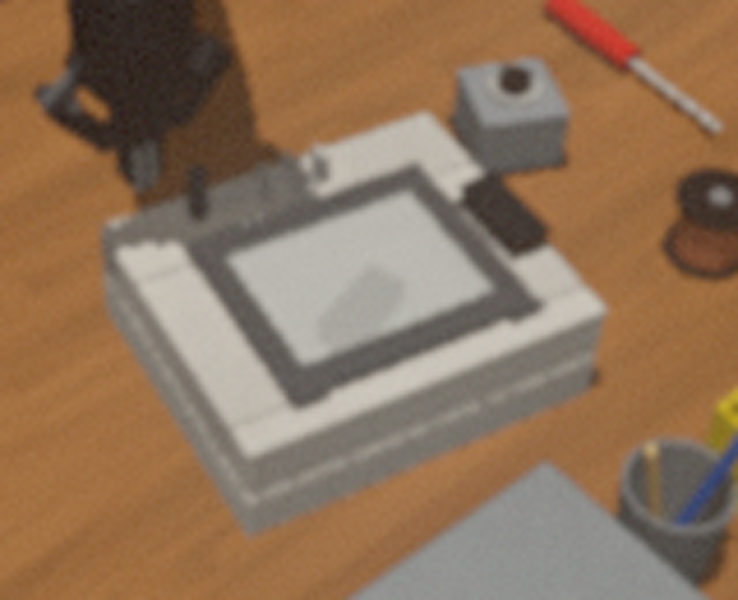

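The guard lies flat over the bobbin. The knob is at (197,190), and the shut fingers are on its -y side at (145,165).

step_arm:
  commands:
    - {"gripper":1,"x":0,"y":0,"z":20,"spin":0}
    - {"gripper":1,"x":0,"y":0,"z":17,"spin":0}
    - {"gripper":1,"x":0,"y":0,"z":0,"spin":0}
    - {"gripper":1,"x":0,"y":-10,"z":0,"spin":0}
    - {"gripper":1,"x":0,"y":-10,"z":0,"spin":0}
    - {"gripper":1,"x":0,"y":-10,"z":0,"spin":0}
    - {"gripper":1,"x":0,"y":-10,"z":0,"spin":0}
    - {"gripper":1,"x":0,"y":-8,"z":0,"spin":0}
    - {"gripper":1,"x":0,"y":-6,"z":0,"spin":0}
    - {"gripper":1,"x":0,"y":0,"z":0,"spin":0}

```text
time: 8.25
eef_pos: [0.4955, 0.002, 0.1166]
tcp_rot: [0.995, -0.096, 0.0, 0.002]
contact_force: [-1.8, -7.0, 4.0]
opening: -0.001
finger_force: 3.5
```

```bash
python3 -c "
from h import *
where()"
```

```text
t 8.25 W mm [-82.2 -57.1 116.6] yawerr deg 0.15 toolz [ 0.    -0.004 -1.   ] F [-1.82 -6.97  4.02] open -0.0009180836111112615
```

step_arm:
  commands:
    - {"gripper":1,"x":0,"y":-2,"z":0,"spin":0}
    - {"gripper":1,"x":0,"y":-2,"z":0,"spin":0}
    - {"gripper":1,"x":0,"y":0,"z":0,"spin":0}
    - {"gripper":1,"x":0,"y":0,"z":0,"spin":0}
    - {"gripper":1,"x":0,"y":0,"z":0,"spin":0}
    - {"gripper":1,"x":0,"y":0,"z":0,"spin":0}
    - {"gripper":1,"x":0,"y":0,"z":0,"spin":0}
    - {"gripper":1,"x":0,"y":0,"z":0,"spin":0}
    - {"gripper":1,"x":0,"y":0,"z":0,"spin":0}
    - {"gripper":1,"x":0,"y":0,"z":0,"spin":0}

```text
time: 9.25
eef_pos: [0.4957, 0.0025, 0.1167]
tcp_rot: [0.995, -0.095, -0.0, 0.005]
contact_force: [-5.3, -18.8, 4.8]
opening: -0.003
finger_force: 9.2
```

step_arm:
  commands:
    - {"gripper":1,"x":0,"y":10,"z":0,"spin":0}
    - {"gripper":1,"x":0,"y":18,"z":0,"spin":0}
    - {"gripper":1,"x":0,"y":0,"z":-40,"spin":0}
    - {"gripper":1,"x":0,"y":0,"z":-40,"spin":0}
    - {"gripper":1,"x":-7,"y":-43,"z":0,"spin":0}
    - {"gripper":1,"x":-7,"y":-43,"z":0,"spin":0}
    - {"gripper":1,"x":-7,"y":-43,"z":0,"spin":0}
    - {"gripper":1,"x":-7,"y":-43,"z":0,"spin":0}
    - {"gripper":1,"x":-7,"y":-43,"z":0,"spin":0}
    - {"gripper":1,"x":-7,"y":-43,"z":0,"spin":0}

```text
time: 10.25
eef_pos: [0.4978, 0.243, 0.1952]
tcp_rot: [0.995, -0.097, -0.001, -0.0]
contact_force: [0.6, -0.4, -0.1]
opening: 0.001
finger_force: 0.0
```

```bash
python3 -c "
from h import *
where(); c=read_camera('scene');P=pts(c)
f=P.reshape(-1,3);w=np.array([W(p) for p in f])
m=(abs(w[:,0]+83)<12)&(w[:,1]>-80)&(w[:,1]<-15)&(w[:,2]>112)&(w[:,2]<136);print('knob',m.sum(),np.median(w[m],0))
im=c['color'][140:270,210:370,::-1]; cv2.imwrite('pics/d.png',cv2.resize(im,(738,600),interpolation=cv2.INTER_CUBIC))"
```

```text
t 10.25 W mm [-126.4  179.8  195.2] yawerr deg 0.01 toolz [-0.002  0.001 -1.   ] F [ 0.58 -0.36 -0.11] open 0.0014523421764027144
knob 35 [-80.39347885 -39.64322228 123.91443837]
```

View pics/d.png

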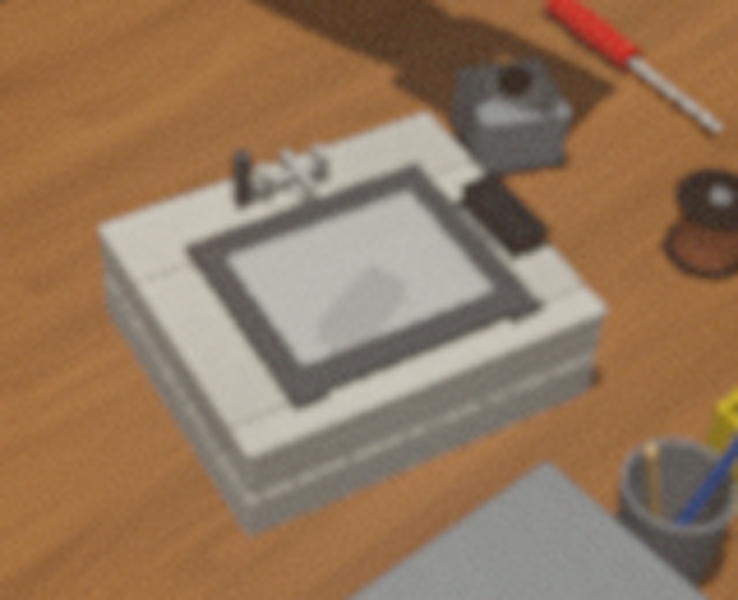

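The knob, now at (243,178), has moved 33 mm to its stop, and the rod passes the loop at (300,175). The guard is flat. Next is the start button.

step_arm:
  commands:
    - {"gripper":1,"x":-5,"y":-20,"z":0,"spin":0}
    - {"gripper":1,"x":0,"y":-20,"z":0,"spin":0}
    - {"gripper":1,"x":0,"y":0,"z":0,"spin":0}
    - {"gripper":1,"x":0,"y":0,"z":30,"spin":0}
    - {"gripper":1,"x":0,"y":0,"z":30,"spin":0}
    - {"gripper":1,"x":0,"y":0,"z":30,"spin":0}
    - {"gripper":1,"x":0,"y":0,"z":12,"spin":0}
    - {"gripper":1,"x":0,"y":0,"z":0,"spin":0}
    - {"gripper":1,"x":0,"y":0,"z":0,"spin":0}
    - {"gripper":1,"x":0,"y":0,"z":0,"spin":0}

```text
time: 11.3
eef_pos: [0.5031, 0.2812, 0.0959]
tcp_rot: [0.995, -0.097, 0.002, -0.001]
contact_force: [0.1, 0.9, -0.7]
opening: 0.002
finger_force: 0.0
```

```bash
python3 -c "
from h import *
where(); print(W([.501,.285,0]))"
```

```text
t 11.3 W mm [-128.6  218.3   95.9] yawerr deg -0.01 toolz [ 0.003  0.001 -1.   ] F [ 0.13  0.86 -0.69] open 0.00245566786846792
[-131.36909896  221.64033892    0.        ]
```

step_arm:
  commands:
    - {"gripper":1,"x":-3,"y":-3,"z":0,"spin":0}
    - {"gripper":1,"x":0,"y":0,"z":6,"spin":0}
    - {"gripper":1,"x":0,"y":0,"z":5,"spin":0}
    - {"gripper":1,"x":0,"y":0,"z":3,"spin":0}
    - {"gripper":1,"x":0,"y":0,"z":3,"spin":0}
    - {"gripper":1,"x":0,"y":0,"z":2,"spin":0}
    - {"gripper":1,"x":0,"y":0,"z":2,"spin":0}
    - {"gripper":1,"x":0,"y":0,"z":0,"spin":0}
    - {"gripper":1,"x":0,"y":0,"z":0,"spin":0}
    - {"gripper":1,"x":0,"y":0,"z":0,"spin":0}

```text
time: 12.3
eef_pos: [0.4995, 0.2845, 0.0759]
tcp_rot: [0.995, -0.097, -0.001, 0.0]
contact_force: [-8.3, -2.8, 18.4]
opening: 0.002
finger_force: 8.5
```

step_arm:
  commands:
    - {"gripper":1,"x":0,"y":0,"z":-5,"spin":0}
    - {"gripper":1,"x":0,"y":0,"z":-8,"spin":0}
    - {"gripper":1,"x":0,"y":0,"z":-20,"spin":0}
    - {"gripper":1,"x":0,"y":0,"z":-40,"spin":0}
    - {"gripper":1,"x":-20,"y":0,"z":-40,"spin":0}
    - {"gripper":1,"x":-20,"y":0,"z":-20,"spin":0}
    - {"gripper":1,"x":-20,"y":0,"z":0,"spin":0}
    - {"gripper":1,"x":0,"y":0,"z":0,"spin":0}
    - {"gripper":1,"x":0,"y":0,"z":0,"spin":0}
    - {"gripper":1,"x":0,"y":0,"z":0,"spin":0}

```text
time: 13.3
eef_pos: [0.4408, 0.2955, 0.205]
tcp_rot: [0.995, -0.097, -0.0, 0.0]
contact_force: [0.5, -0.8, 0.2]
opening: 0.003
finger_force: 0.0
```

```bash
python3 -c "
from h import *
where(); c=read_camera('scene');f=pts(c).reshape(-1,3);d=np.load('scene.npz');S=d['P'].reshape(-1,3)
def box(Q):
    m=(abs(Q[:,0]-.501)<.06)&(abs(Q[:,1]-.285)<.06)&(abs(Q[:,2]-.055)<.004);k=(abs(Q[:,0]-.501)<.03)&(abs(Q[:,1]-.285)<.03)&(Q[:,2]>.063)&(Q[:,2]<.08)
    return Q[m].mean(0),m.sum(),Q[k].mean(0),k.sum()
print(box(S),box(f))
cv2.imwrite('pics/e.png',cv2.resize(c['color'][...,::-1],(768,576)))"
```

```text
t 13.3 W mm [-192.4  220.3  205. ] yawerr deg -0.02 toolz [-0.001 -0.001 -1.   ] F [ 0.45 -0.81  0.18] open 0.002556332326662288
(array([0.5011031 , 0.28756921, 0.05522288]), np.int64(129), array([0.50195717, 0.28191564, 0.0680477 ]), np.int64(38)) (array([0.50593782, 0.27884265, 0.05534666]), np.int64(205), array([0.50143826, 0.28258137, 0.06797699]), np.int64(38))
```

View pics/e.png

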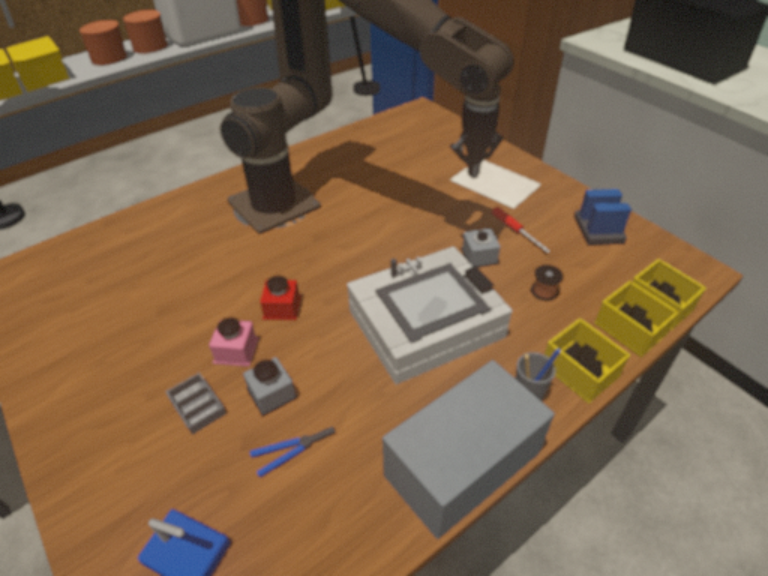

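The guard is shut at (430,300), the bolt is thrown at (405,267), and the start cap at (481,237) is back at 68 mm. Its box hasn't shifted, and the other things are where they were.

```bash
python3 -c "
from plant import *
print(sign_off())"
```

```text
the job is handed in; nothing more can be done
None
```

I shut the guard, threw the bolt fully through its loop, then pressed the start button right down and let it come back up; the job was handed in after about 13 s of robot time, with no verdict returned.

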